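# Park the long nozzle lance in its stand

### The arm

A 7-joint arm with a two-finger parallel gripper is mounted at the origin on the work surface. World frame = base frame: x ahead of the robot, y to its left, z up, the work surface at z = 0. Lengths are in m, angles in rad, forces in N, time in s.
With the tool pointing down it reaches from about 0.425 to 0.925 m from the base axis. Payload 6.8 kg.
Tool frame: the origin (TCP) lies on the mounting face of the last link; the fingertips stand 173 mm ahead of it and the grasp point (between the pads) lies 155 mm ahead of it; z points along the fingers, y is the line along which they close (so a half turn about z gives the same grasp; the last joint's range is limited). The gripper opens to 85 mm and grips with 20 to 120 N. Pads are 22 mm wide; open, the fingers measure 114 mm over their backs; the gripper's body (76 mm by 85 mm) begins 54 mm behind the grasp point. The pads swing forward as they close: fully open they stand 13 mm farther back than shut.
Start: joints at [1.205, 0.477, 0.022, 1.555, -0.011, 1.109, -0.083], TCP at [0.172, -0.653, 0.405] pointing down, gripper open.
Joint ranges: [-2.96, 2.96], [-0.34, 2.1], [-1.41, 1.46], [0.24, 2.44], [-1.37, 4.51], [0.17, 1.92], [-2.96, 2.96]. Speed limits (rad/s): [2.39, 2.39, 3.14, 3.14, 3.14, 3.14, 3.14].

### API

Orientations are given as a unit quaternion [w, x, y, z].
In Python, from station import bot gives the robot as it stands. The module is installed in compiled form; this text tells all that it offers.
- The arm moves only by the shell command python3 -m pendant 'ROWS' [FORCE]. ROWS is JSON, a list of rows, each a list of 5 numbers: the finger opening in m, from 0 to 0.0854, then the shift along the tool's x, y, z in m, then the turn about the tool's z in degrees. In form: [[jaw, x, y, z, yaw], ...]. A call has 1 to 12 rows; each row shifts and turns the commanded pose from where the row before left it, along the tool's axes as they then stand; what a row does not reach is not made up. A row lasts 1/12 s, in which the tool goes at most 41.7 mm and 7.16 degrees, less where a joint would pass 70% of its speed; a pose out of reach is approached as far as the arm can. A call with a gripper value outside its range is refused whole. The fingers move at their own pace and stop on an object; FORCE is the grip in N (left out, the last holds). Time passes only in rows, so rows that do not move let the fingers close. It gives the time, the measured TCP pose, the force, the opening and the grip force at its end, in the units of the state.
- bot.get_obs(): the state, without advancing time (a new reading comes with each control period).
- bot.read_camera(name): name is "scene" or "top" or "wrist"; returns (picture, depth): 384x512x3 uint8, blue, green, red; 384x512 float32, m along the optical axis (not along the pixel's ray), 0 where there is no reading.
- bot.camera_model(name): a dict with "intrinsics" (3x3 intrinsics, pixels), "R" (3x3) and "t" (3): a world point X has camera coordinates R X + t. Camera axes: x right, y down, z forward; pixel columns grow to the right and rows downward; lengths in m; the calibration is good to about 2 mm. The wrist camera is an equidistant fisheye: a pixel r from the principal point sees the ray r / f radians off the axis. A picture is of the moment at which its call begins: read the wrist's pose just before it. camera_model takes no time and is no camera call; for the wrist camera it gives the pose at the moment of the call.
- bot.hand_in(): hands the job in; it is judged then, once.
Trained networks look in the newest picture that a camera, given by its name, has taken for a name from the list of things; names that differ only in an ending like _2 or _b are one class to them, and where a whole thing is asked for, a point or a joint stands for the part that bears it (a point fixed in the world has none). Each returns a list of dicts, best first, with "score" (0 to 1); they miss things now and then, are a little off and sometimes report something else, mostly with a low value. They report only what shows in the picture. A call takes as long as a camera call. They do not tell look-alikes from the thing itself.
- bot.boxes_of(name, camera): "at" ([column, row] in pixels, amid what is visible of it).
- bot.trace(name, camera): "mask" (384x512 bool, what is visible of it) and "at" ([column, row] in pixels, amid what is visible of it).
- bot.pinpoint(name, camera): "at" ([column, row] in pixels: a listed point, or the origin of a listed thing).
The state is a dict: "t": time; "q": joint angles; "joint_vel": joint speeds; "joint_torque": joint torques, N m; "eef_pos": TCP position; "tool_rot": TCP orientation; "contact_force": force on the tool from outside, world axes, zero at the start; "torque": the same for the moment, N m; "gripper_width": opening from 0.0 (shut) to 1.0 (fully open); "grasp_force": force on a finger pad.
Only numpy, scipy, OpenCV 4.12 (cv2) and the standard library are available. Lean on these libraries where they do the work, as an engineer would, in place of code of your own. Each camera call takes 0.05 s, during which the arm holds its last target. There are 200 camera calls.

### The job

At the laser-welding bench, take the nozzle lance with the long tapered barrel out of the sloping rest and park it nose down in the bore of the tall steel stand. Bring its nose into the mouth of the bore while the lance is still clearly slanting, then straighten it up and lower it, still in the gripper, until its flange lies flat on top of the stand, and let go.

Things in the scene. Friction and masses are not known exactly. Their poses are not given: they have to be found in the camera images.
- lance_center (a point): Centre of the long lance (round, 164 mm, 0.26 kg); z runs nose to rear. Steel barrel d 20 mm, last 35 mm tapering to a 10 mm flat copper nose; aluminium flange d 64, 8 thick; plain white rear tube d 22, 66 long: grasp here. Along z from this point: nose -82, flange underside +8, flange top +16, middle of rear tube +49, rear end +82 mm. Leans 35 deg at the start, rear end up towards the robot.
- lance_tip (a point): Centre of the flat end of the long lance's nose; axes as the lance's (z from nose to rear).
- stand_mouth (a point): Centre of the mouth of the vertical round bore in the top of the tall steel stand: a fixed block 90 x 90 mm, 105 high, on a 125 mm square foot 10 thick. Bore d 40 mm, 3 mm chamfer, 95 deep: the 90 mm barrel goes in wholly and the lance hangs by its flange. z is up. The low 35 mm high block with a shallow recess is not it.
- rest: Fixed blue-based sloping rest, base 130 x 270 mm; origin under its base; x away from the robot. Three open troughs 90 mm apart along its y, 35 deg off vertical, top towards -x. Each lance's barrel lies in one, its flange on the trough's upper end, 100 mm up: draw it out along its axis. Any trough may hold the long one; the other two hold lances with stubby 45 mm barrels and 42 mm rear tubes.
Not all that is in view belongs to the job. Leave any brown or purple look-alike of the part that bears lance_center alone.

How it is judged:
On the way, in this order (a step that is already met when the one before it is completed fails the run):
1. the nose is at least 5 mm inside the mouth of the bore while the lance slants 10 degrees or more (z of lance_tip in the frame of stand_mouth below -0.005 m and horizontal distance between lance_tip and stand_mouth below 0.02 m and angle between lance_tip's own z axis and vertical between 0.175 and 1 rad), for 0.05 s.
2. the lance, still in the gripper, is straightened to within 10 degrees of upright and lowered to within 10 mm of fully home (z of lance_tip in the frame of stand_mouth below -0.08 m and horizontal distance between lance_tip and stand_mouth below 0.02 m and angle between lance_tip's own z axis and vertical below 0.175 rad and contact force between the fingers and lance above 0.5 N), for 0.05 s.
At the end, for the whole second after the job is handed in: The long lance stands nose down in the bore of the tall stand, fully home (nose at least 85 mm below the mouth, flange on the top face), within 10 degrees of upright, released and at rest (z of lance_tip in the frame of stand_mouth below -0.085 m and horizontal distance between lance_tip and stand_mouth below 0.02 m and angle between lance_tip's own z axis and vertical below 0.175 rad and linear speed of lance below 0.02 m/s); the robot touches nothing.
It also fails if it takes over 48 s, if anything falls off the work surface, if the arm or the gripper's body presses on something with over 40 N, if the wrist force passes 120 N, or if a joint passes its speed limit or range.

## Working session

There is one attempt and no reset: what is moved stays moved. The work goes in short steps, Python scripts to look and compute and a shell command to move; the robot and the scene stay as the last step left them, time stands still between calls to the robot, and variables do not carry over. Pictures are saved under pics/ and viewed, at most 10 in all, crops included, and the job is handed in when it is done.

```bash
mkdir -p pics; cat > h.py <<'E'
import numpy as np, cv2
from station import bot
def ray_pt(cam,u,v,d,m=None):
    m=m or bot.camera_model(cam);K=np.array(m["intrinsics"]);R=np.array(m["R"]);t=np.array(m["t"])
    if cam=="wrist":
        x=(u-K[0,2])/K[0,0];y=(v-K[1,2])/K[1,1];r=np.hypot(x,y)+1e-12
        c=np.array([x/r*np.tan(r),y/r*np.tan(r),1])*d
    else: c=np.array([(u-K[0,2])/K[0,0],(v-K[1,2])/K[1,1],1])*d
    return R.T@(c-t)
def cloud(cam,dep,mask=None,m=None):
    m=m or bot.camera_model(cam);K=np.array(m["intrinsics"]);R=np.array(m["R"]);t=np.array(m["t"])
    v,u=np.nonzero((dep>0) if mask is None else (mask&(dep>0)));d=dep[v,u]
    x=(u-K[0,2])/K[0,0];y=(v-K[1,2])/K[1,1]
    if cam=="wrist":
        r=np.hypot(x,y)+1e-12;x,y=x/r*np.tan(r),y/r*np.tan(r)
    return (np.c_[x*d,y*d,d]-t)@R,u,v
E
python3 - <<'E'
from h import *
o=bot.get_obs();print({k:np.round(v,3) for k,v in o.items()})
ims=[]
for c in("scene","top"):
    im,d=bot.read_camera(c);cv2.imwrite(f"pics/{c}0.png",im);np.save(f"{c}0.npy",d)
    for n in("lance_center","lance_tip","stand_mouth","rest"):
        for r in bot.pinpoint(n,c)[:4]:
            u,v=map(float,r["at"]);dd=d[int(v),int(u)]
            print(c,n,round(r["score"],2),np.round([u,v]),np.round(ray_pt(c,u,v,dd),3))
E
```

```text
{'t': np.float64(0.0), 'q': array([ 1.205,  0.478,  0.022,  1.556, -0.011,  1.109, -0.083]), 'joint_vel': array([ 0.   , -0.002, -0.   , -0.001, -0.001, -0.   , -0.001]), 'joint_torque': array([ 0.0000e+00, -5.9645e+01,  1.6080e+00, -2.8119e+01,  1.3000e-02,
        9.0000e-03, -0.0000e+00]), 'eef_pos': array([ 0.172, -0.652,  0.404]), 'tool_rot': array([-0.001,  0.992,  0.129, -0.   ]), 'contact_force': array([-0.198,  0.878,  0.337]), 'torque': array([-0.013, -0.065, -0.006]), 'grasp_force': np.float64(0.0), 'gripper_width': np.float64(1.005)}
scene lance_center 0.95 [300. 237.] [0.59  0.28  0.095]
scene lance_center 0.8 [343. 199.] [0.36  0.325 0.039]
scene lance_center 0.77 [202. 148.] [ 0.33  -0.138  0.043]
scene lance_tip 0.69 [229. 147.] [ 0.237 -0.096 -0.002]
scene lance_tip 0.67 [367. 216.] [0.367 0.4   0.01 ]
scene lance_tip 0.62 [289. 265.] [0.63  0.272 0.033]
scene stand_mouth 0.66 [123. 165.] [ 0.549 -0.261  0.093]
scene rest 0.66 [266. 243.] [0.606 0.202 0.051]
top lance_center 0.96 [187. 242.] [0.35  0.323 0.057]
top lance_center 0.9 [200. 164.] [0.589 0.284 0.115]
top lance_center 0.77 [119. 253.] [0.312 0.546 0.035]
top lance_center 0.71 [335. 260.] [ 0.299 -0.157  0.001]
top lance_tip 0.93 [202. 156.] [0.642 0.289 0.013]
top lance_tip 0.86 [167. 239.] [0.358 0.397 0.011]
top lance_tip 0.86 [104. 240.] [0.354 0.605 0.006]
top lance_tip 0.7 [317. 279.] [ 0.237 -0.097  0.003]
top stand_mouth 0.83 [370. 178.] [ 0.572 -0.272  0.023]
top rest 0.73 [229. 180.] [0.535 0.189 0.14 ]
```

```bash
python3 - <<'E'
import cv2,numpy as np
a=cv2.imread("pics/scene0.png");b=cv2.imread("pics/top0.png")
cv2.imwrite("pics/a.png",np.vstack([cv2.resize(a[90:310,60:440],(700,None) if 0 else (520,300)),cv2.resize(b[90:310,60:440],(520,300))]))
E
```

```text
(no output)
```

View pics/a.png

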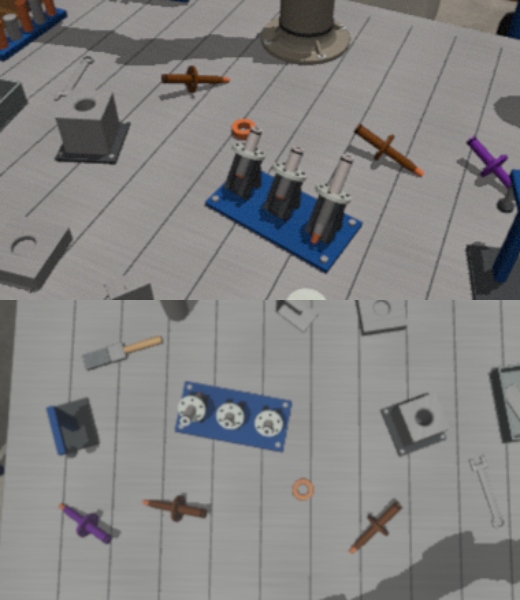

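```bash
python3 - <<'E'
from h import *
a=cv2.imread("pics/scene0.png");b=cv2.imread("pics/top0.png")
A=cv2.resize(a[175:295,205:330],None,fx=4,fy=4,interpolation=2);B=cv2.resize(b[140:220,180:280],(300,240),interpolation=2)
B=cv2.copyMakeBorder(B,0,240,0,0,0);cv2.imwrite("pics/b.png",np.hstack([A,B]))
from scipy.optimize import least_squares
for c in("scene","top"):
    d=np.load(f"{c}0.npy");P,u,v=cloud(c,d)
    print(c,"table z",np.median(P[(abs(P[:,0]-.45)<.03)&(abs(P[:,1])<.05),2]))
    S=P[(abs(P[:,0]-.57)<.1)&(abs(P[:,1]+.27)<.1)&(P[:,2]>.095)]
    S=S[abs(S[:,2]-np.median(S[:,2]))<.006]
    r=cv2.minAreaRect(S[:,:2].astype(np.float32));print("stand top z",np.median(S[:,2]),r,len(S))
    # blue base
    im=a if c=="scene" else b;hsv=cv2.cvtColor(im,40)
    m=(hsv[...,0]>100)&(hsv[...,0]<125)&(hsv[...,1]>120)
    Q,_,_=cloud(c,d,m);Q=Q[(abs(Q[:,0]-.6)<.15)&(abs(Q[:,1]-.2)<.18)&(Q[:,2]<.04)]
    print("rest",np.median(Q[:,2]),cv2.minAreaRect(Q[:,:2].astype(np.float32)),len(Q))
    # flange discs: white pts above .1
    T=P[(abs(P[:,0]-.57)<.15)&(abs(P[:,1]-.2)<.18)&(P[:,2]>.15)]
    print("high pts",len(T));print(np.round(T[np.argsort(-T[:,2])[:12]],3))
E
```

```text
scene table z -0.0010225249545212642
stand top z 0.10376009917443761 ((0.563502848148346, -0.2496771216392517), (0.09591273963451385, 0.09335590153932571), 19.765928268432617) 676
rest 0.010485701436647791 ((0.5804569125175476, 0.191599041223526), (0.26943421363830566, 0.12916244566440582), 79.5388412475586) 2618
high pts 76
[[0.546 0.287 0.167]
 [0.546 0.292 0.165]
 [0.545 0.285 0.164]
 [0.545 0.299 0.164]
 [0.548 0.293 0.164]
 [0.548 0.286 0.164]
 [0.545 0.29  0.164]
 [0.546 0.288 0.164]
 [0.542 0.281 0.164]
 [0.548 0.283 0.163]
 [0.546 0.295 0.163]
 [0.549 0.289 0.163]]
top table z -0.0006125013910417794
stand top z 0.10450562566396458 ((0.5648874044418335, -0.24970433115959167), (0.09025917202234268, 0.09179327636957169), 21.1344051361084) 689
rest 0.011739775458331107 ((0.577032744884491, 0.19285930693149567), (0.26334553956985474, 0.1255769282579422), 79.7955551147461) 1460
high pts 60
[[0.54  0.287 0.167]
 [0.54  0.293 0.167]
 [0.543 0.284 0.166]
 [0.546 0.293 0.166]
 [0.546 0.285 0.166]
 [0.546 0.288 0.165]
 [0.543 0.282 0.165]
 [0.546 0.291 0.165]
 [0.543 0.291 0.165]
 [0.543 0.297 0.164]
 [0.544 0.288 0.164]
 [0.544 0.294 0.163]]
```

View pics/b.png

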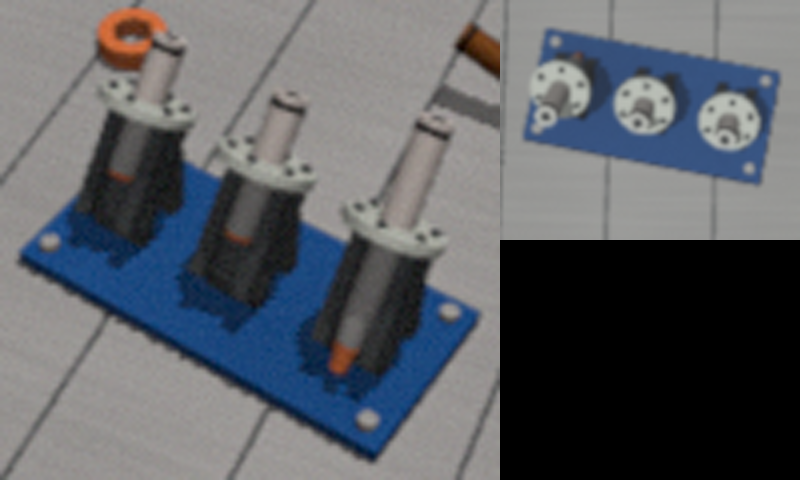

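```bash
cat > fit.py <<'E'
from h import *
from scipy.optimize import least_squares
def fit(P,c0,th=35,az=None):
    # tube points -> axis offset; direction from tilt & heading of lean
    e=az if az is not None else np.array([.9835,-.1805])
    s=np.sin(np.radians(th));a=np.array([-s*e[0],-s*e[1],np.cos(np.radians(th))])
    b=np.cross([0,0,1.],a);b/=np.linalg.norm(b);n=np.cross(a,b)
    def res(p):
        q=P-(c0+p[0]*b+p[1]*n+p[2]*a);z=q@a;r=np.hypot(q@b,q@n)
        side=np.abs(r-.011);end=np.where(r<.0112,np.abs(z-.082),9)
        ft=np.where((r<.033)&(r>.0105),np.abs(z-.016),9)
        return np.minimum(np.minimum(np.where((z>.014)&(z<.084),side,9),np.minimum(end,ft)),.012)
    best=min((least_squares(res,[i,j,k],loss="soft_l1",f_scale=.003) for i in(-.006,.006) for j in(-.01,0,.01) for k in(-.01,0,.01)),key=lambda r:r.cost)
    p=best.x;return c0+p[0]*b+p[1]*n+p[2]*a,a,np.median(np.abs(best.fun))
if __name__=="__main__":
    for c in("scene","top"):
        d=np.load(f"{c}0.npy");P,u,v=cloud(c,d)
        P=P[(np.hypot(P[:,0]-.575,P[:,1]-.284)<.06)&(P[:,2]>.095)]
        C,a,e=fit(P,np.array([.589,.282,.093]));print(c,len(P),np.round(C,4),"tube55",np.round(C+.055*a,4),"err",e)
E
python3 fit.py
```

```text
scene 491 [0.5838 0.2818 0.091 ] tube55 [0.5528 0.2875 0.1361] err 0.0013279762313284267
top 320 [0.5848 0.2822 0.0933] tube55 [0.5538 0.2879 0.1384] err 0.0011620934992523854
```

```bash
python3 -m pendant '[[0.0854,0.02,-0.035,0,6.3],[0.0854,0.02,-0.035,0,6.3],[0.0854,0.02,-0.035,0,6.3],[0.0854,0.02,-0.035,0,6.3],[0.0854,0,-0.04,0,0],[0.0854,0,-0.04,0,0],[0.0854,0,-0.04,0,0],[0.0854,0,-0.04,0,0],[0.0854,0,-0.04,0,0],[0.0854,0,-0.04,0,0]]' 60
```

```text
t: 1.33
eef_pos: [0.2816, -0.2691, 0.405]
tool_rot: [0.0, 0.996, -0.091, 0.0]
contact_force: [1.1, 0.2, -0.3]
gripper_width: 1.001
grasp_force: 0.0
```

```bash
python3 -m pendant '[[0.0854,0.013,-0.04,0,0],[0.0854,0.013,-0.04,0,0],[0.0854,0.013,-0.04,0,0],[0.0854,0.013,-0.04,0,0],[0.0854,0.013,-0.04,0,0],[0.0854,0.013,-0.04,0,0],[0.0854,0.013,-0.04,0,0],[0.0854,0.013,-0.04,0,0],[0.0854,0.013,-0.04,0,0],[0.0854,0.013,-0.04,0,0],[0.0854,0.013,-0.04,0,0],[0.0854,0.013,-0.04,0,0]]'; python3 -m pendant '[[0.0854,0.01,-0.04,0,0],[0.0854,0,-0.04,0,0],[0.0854,0,-0.037,0,0],[0.0854,0,0,0,0],[0.0854,0,0,0,0]]'; python3 - <<'E'
from fit import *
o=bot.get_obs();print(o["t"],np.round(o["eef_pos"],4),np.round(o["tool_rot"],4))
m=bot.camera_model("wrist");im,d=bot.read_camera("wrist");cv2.imwrite("pics/w1.png",im)
P,u,v=cloud("wrist",d,None,m)
P=P[(np.hypot(P[:,0]-.575,P[:,1]-.284)<.06)&(P[:,2]>.095)&(P[:,2]<.175)]
C,a,e=fit(P,np.array([.584,.282,.092]));g=C+.055*a
print(len(P),np.round(C,4),np.round(g,4),e)
def toolshift(g,o):
    from scipy.spatial.transform import Rotation as R
    q=o["tool_rot"];T=R.from_quat([q[1],q[2],q[3],q[0]]).as_matrix()
    return T.T@(g-o["eef_pos"])-[0,0,.155]
print("shift wrist",toolshift(g,o),"scene",toolshift(np.array([.5533,.2877,.1375]),o))
E
```

```text
t: 2.33
eef_pos: [0.5205, 0.1705, 0.4048]
tool_rot: [0.0, 0.996, -0.091, 0.0]
contact_force: [0.9, -0.5, 1.0]
gripper_width: 1.001
grasp_force: 0.0
t: 2.75
eef_pos: [0.5502, 0.2847, 0.4045]
tool_rot: [-0.001, 0.996, -0.089, -0.0]
contact_force: [0.3, -0.7, 0.3]
gripper_width: 0.999
grasp_force: 0.0
2.75 [0.5502 0.2847 0.4045] [-7.000e-04  9.961e-01 -8.870e-02 -4.000e-04]
4218 [0.5853 0.2818 0.0941] [0.5543 0.2875 0.1392] 0.0003763810671602698
shift wrist [ 0.00380125 -0.00307291  0.11033356] scene [ 0.00275784 -0.0031368   0.11198633]
```

View pics/w1.png

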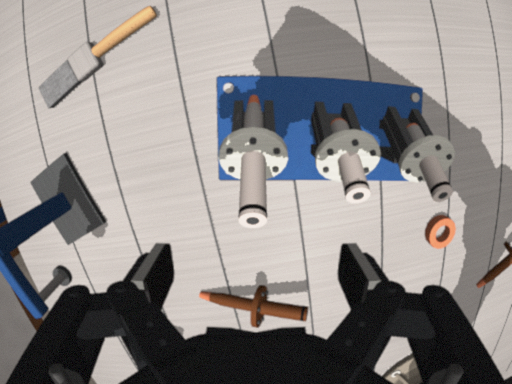

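```bash
python3 -m pendant '[[0.05,0.004,-0.003,0.02,0],[0.05,0,0,0.03,0],[0.05,0,0,0.03,0],[0.05,0,0,0.02,0],[0.05,0,0,0.0105,0],[0.05,0,0,0,0],[0.05,0,0,0,0]]'; python3 -m pendant '[[0,0,0,0,0],[0,0,0,0,0],[0,0,0,0,0],[0,0,0,0,0],[0,0,0,0,0],[0,0,0,0,0],[0,0,0,0,0],[0,0,0,0,0]]' 80
```

```text
t: 3.38
eef_pos: [0.5557, 0.2833, 0.2947]
tool_rot: [0.0, 0.996, -0.092, 0.0]
contact_force: [0.8, 0.8, 0.5]
gripper_width: 0.586
grasp_force: 0.0
t: 4.05
eef_pos: [0.5559, 0.2849, 0.2961]
tool_rot: [-0.001, 0.996, -0.091, 0.001]
contact_force: [-0.6, 0.1, 6.7]
gripper_width: 0.238
grasp_force: 77.8
```

```bash
python3 -m pendant '[[0,-0.0057,0,-0.0082,0],[0,-0.0057,0,-0.0082,0],[0,-0.0086,0,-0.0123,0],[0,-0.0086,0,-0.0123,0],[0,-0.0115,0,-0.0164,0],[0,-0.0115,0,-0.0164,0],[0,-0.0115,0,-0.0164,0],[0,-0.0115,0,-0.0164,0],[0,0,0,-0.03,0],[0,0,0,-0.02,0],[0,0,0,0,0]]'; python3 - <<'E'
from fit import *
im,d=bot.read_camera("scene");cv2.imwrite("pics/s2.png",im)
for n in("lance_tip","lance_center"):
  for r in bot.pinpoint(n,"scene")[:4]:
    u,v=map(float,r["at"]);print(n,round(r["score"],2),u,v,ray_pt("scene",u,v,d[int(v),int(u)]))
im2,d2=bot.read_camera("wrist");cv2.imwrite("pics/w2.png",np.hstack([cv2.resize(im[100:300,180:400],(440,400)),cv2.resize(im2,(360,270))[:, :] if 0 else cv2.copyMakeBorder(cv2.resize(im2,(360,270)),0,130,0,0,0)]))
E
```

```text
t: 4.97
eef_pos: [0.4814, 0.2987, 0.4554]
tool_rot: [-0.002, 0.996, -0.091, 0.002]
contact_force: [0.5, 0.3, -2.0]
gripper_width: 0.235
grasp_force: 79.0
lance_tip 0.72 369.3 219.3 [ 0.36506884  0.40783888 -0.00148362]
lance_tip 0.66 310.5 202.2 [ 0.36738245  0.23750223 -0.00444128]
lance_tip 0.61 265.5 245.0 [0.60809171 0.20143826 0.04578905]
lance_tip 0.58 229.1 147.5 [ 0.24036443 -0.09235019 -0.00069783]
lance_center 0.95 204.2 146.9 [ 0.3294758  -0.13114648  0.04910045]
lance_center 0.82 324.5 165.4 [0.51209374 0.29501148 0.25816008]
lance_center 0.78 420.7 213.6 [0.31274271 0.53088801 0.02632733]
lance_center 0.62 340.7 199.7 [0.3750499  0.32214907 0.04680052]
```

View pics/w2.png

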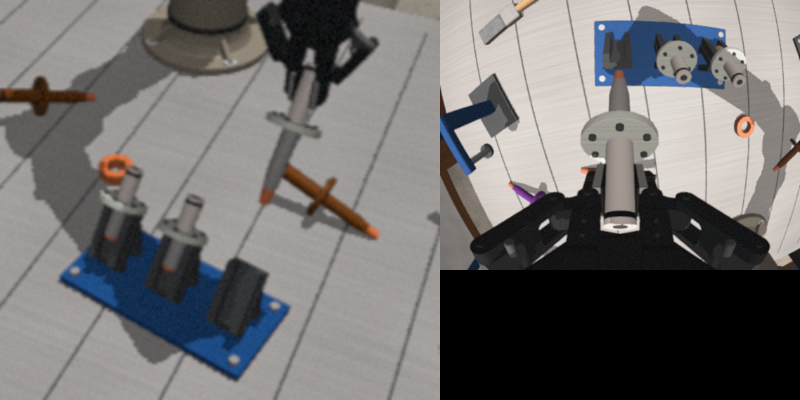

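```bash
python3 -m pendant '[[0,0.004,0.02,0,0],[0,0.008,0.03,0,0],[0,0.009,0.04,0,0],[0,0.009,0.04,0,0],[0,0.009,0.04,0,0],[0,0.009,0.04,0,0],[0,0.009,0.04,0,0],[0,0.009,0.04,0,0],[0,0.009,0.04,0,0],[0,0.009,0.04,0,0],[0,0.009,0.04,0,0],[0,0.009,0.04,0,0]]'; python3 -m pendant '[[0,0,0.04,0,0],[0,0,0.03,0,0],[0,0,0.014,0,0],[0,0,0,0,0],[0,0,0,0,0]]'; cat > lp.py <<'E'
from fit import *
from scipy.spatial.transform import Rotation as Ro
def look(tag):
    o=bot.get_obs();m=bot.camera_model("wrist");im,d=bot.read_camera("wrist");cv2.imwrite(f"pics/w{tag}.png",im)
    P,u,v=cloud("wrist",d,None,m)
    q=o["tool_rot"];T=Ro.from_quat([q[1],q[2],q[3],q[0]]).as_matrix();p=o["eef_pos"]
    L=(P-p)@T  # tool frame
    k=(abs(L[:,1])<.04)&(L[:,0]>-.06)&(L[:,0]<.2)&(L[:,2]>.1)&(L[:,2]<.32)
    # barrel+tube+flange model in the tool x-z plane: axis dir (nose->rear) = (-sin th,0,-cos th)
    L=L[k]
    def model(x,L=L):
        th,y0,gx,gz=x;a=np.array([-np.sin(th),0,-np.cos(th)])
        qv=L-np.array([gx,y0,gz]);s=qv@a;r=np.linalg.norm(qv-s[:,None]*a,axis=1)  # s=0 at lance centre
        rad=np.where(s>.016,.011,np.where(s>-.047,.010,.005+.005*np.clip((s+.082)/.035,0,1)))
        f=np.abs(r-rad);f=np.where((s>.084)|(s<-.084),9,f)
        fl=np.where(r<.033,np.minimum(abs(s-.016),abs(s-.008)),9);fe=np.where(r<.011,abs(s-.082),9)
        return np.minimum(np.minimum(f,np.minimum(fl,fe)),.01)
    best=None
    for th in np.radians([-5,10,22,35]):
        x0=[th,0,.055*np.sin(th),.155+.055*np.cos(th)]
        b=least_squares(model,x0,loss="soft_l1",f_scale=.002)
        if best is None or b.cost<best.cost:best=b
    th,y0,gx,gz=best.x;a=np.array([-np.sin(th),0,-np.cos(th)]);c=np.array([gx,y0,gz])
    tip=T@(c-.082*a)+p
    g=(c[2]-.155)/np.cos(th)
    print("t",o["t"],"eef",np.round(p,4),"tilt",round(np.degrees(th),1),"y0",round(y0,4),"graspS",round(g,4),"tip",np.round(tip,4),"res",round(np.median(best.fun),4),len(L))
    B=np.array([.5642,-.2497,.1045])
    print("tip rel bore (world)",np.round(tip-B,4),"tool shift to bore:",np.round(T.T@(B-tip),4), "F",np.round(o["contact_force"],1),"grip",round(float(o["grasp_force"]),1))
    S=P[(abs(P[:,0]-.564)<.07)&(abs(P[:,1]+.25)<.07)&(abs(P[:,2]-.1045)<.006)]
    if len(S)>50:print("stand",cv2.minAreaRect(S[:,:2].astype(np.float32)),np.median(S[:,2]))
    return im
E
python3 - <<'E'
from lp import *
look("3")
for n in ("stand_mouth",):
  m=bot.camera_model("wrist")
  for r in bot.pinpoint(n,"wrist")[:2]:
    u,v=map(float,r["at"]);K=np.array(m["intrinsics"]);R=np.array(m["R"]);t=np.array(m["t"])
    c0=ray_pt("wrist",u,v,0,m);c1=ray_pt("wrist",u,v,1,m);k=(.1045-c0[2])/(c1[2]-c0[2]);print(n,r["score"],u,v,c0+k*(c1-c0))
E
```

```text
t: 6.17
eef_pos: [0.4998, -0.1654, 0.449]
tool_rot: [-0.0, 0.996, -0.091, -0.002]
contact_force: [0.3, 0.4, -3.5]
gripper_width: 0.233
grasp_force: 78.9
t: 6.58
eef_pos: [0.4849, -0.2465, 0.449]
tool_rot: [-0.001, 0.996, -0.092, -0.002]
contact_force: [0.4, 1.4, -2.8]
gripper_width: 0.235
grasp_force: 79.1
t 6.5833 eef [ 0.4849 -0.2465  0.449 ] tilt 34.4 y0 -0.0009 graspS 0.0567 tip [ 0.5579 -0.259   0.1793] res 0.0024 23097
tip rel bore (world) [-0.0063 -0.0093  0.0748] tool shift to bore: [ 0.0047 -0.0102  0.0748] F [ 0.4  1.4 -2.8] grip 79.1
stand ((0.5661448240280151, -0.2504468560218811), (0.09041447192430496, 0.09101593494415283), 21.060102462768555) 0.10574114907107149
stand_mouth 0.72 257.5 182.6 [ 0.47486707 -0.24436831  0.1045    ]
```

View pics/w3.png

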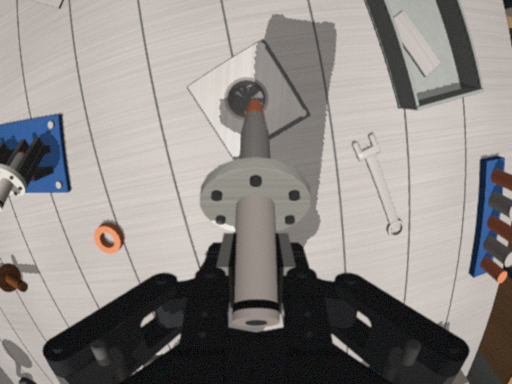

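```bash
python3 -m pendant '[[0,0.004,-0.005,0.01,0],[0,0.004,-0.005,0.02,0],[0,0,0,0.02,0],[0,0,0,0.015,0],[0,0,0,0.005,0],[0,0,0,0.005,0],[0,0,0,0.005,0],[0,0,0,0.005,0],[0,0,0,0,0],[0,0,0,0,0]]'; python3 -c "
from lp import *
look('4')"
```

```text
t: 7.52
eef_pos: [0.4954, -0.2375, 0.3661]
tool_rot: [0.0, 0.996, -0.091, 0.0]
contact_force: [0.2, -0.6, -3.2]
gripper_width: 0.228
grasp_force: 79.1
t 7.5167 eef [ 0.4954 -0.2375  0.3661] tilt 34.4 y0 -0.0009 graspS 0.0567 tip [ 0.5693 -0.2503  0.0967] res 0.01 31465
tip rel bore (world) [ 0.0051 -0.0006 -0.0078] tool shift to bore: [-0.0052  0.0003 -0.0079] F [ 0.2 -0.6 -3.2] grip 79.1
stand ((0.5661925077438354, -0.25036799907684326), (0.09058256447315216, 0.09072083979845047), 21.16327667236328) 0.10576076336994181
```

```bash
python3 -m pendant '[[0,0,0,0.005,0],[0,0,0,0,0],[0,0,0,0,0],[0,0,0,0,0]]'; python3 -m pendant '[[0,0.006,0,0,0],[0,0.006,0,0,0],[0,0.006,0,0,0],[0,0.006,0,0,0],[0,0.006,0,-0.001,0],[0,0.006,0,-0.001,0],[0,0.006,0,-0.001,0],[0,0,0,0,0],[0,0,0,0,0]]' 30; python3 -c "
from lp import *
look('5')"
```

```text
t: 7.9
eef_pos: [0.4952, -0.2376, 0.3609]
tool_rot: [-0.0, 0.996, -0.091, 0.0]
contact_force: [0.7, -0.1, -2.6]
gripper_width: 0.233
grasp_force: 79.1
t: 8.65
eef_pos: [0.5363, -0.245, 0.363]
tool_rot: [-0.0, 0.996, -0.091, -0.002]
contact_force: [-4.4, 1.4, -2.7]
gripper_width: 0.234
grasp_force: 80.0
t 8.65 eef [ 0.5363 -0.245   0.363 ] tilt 22.5 y0 -0.0006 graspS 0.0475 tip [ 0.5991 -0.2558  0.0881] res 0.0091 27918
tip rel bore (world) [ 0.0349 -0.0061 -0.0164] tool shift to bore: [-0.0354  0.0003 -0.0162] F [-4.4  1.4 -2.7] grip 80.0
stand ((0.566238284111023, -0.25040483474731445), (0.09041731804609299, 0.09072721749544144), 21.126943588256836) 0.10578576477538565
```

```bash
sed -i 's/    L=L\[k\]/    L=L[k\&(P[:,2]>.112)]/' lp.py; sed -i 's/np.radians(\[-5,10,22,35\])/np.radians([-5,0,5,10,16,22,28,35])/' lp.py; python3 -c "
from lp import *
look('6')"
```

```text
t 8.7 eef [ 0.5362 -0.245   0.363 ] tilt 22.3 y0 -0.0007 graspS 0.0551 tip [ 0.5815 -0.2525  0.081 ] res 0.0037 21535
tip rel bore (world) [ 0.0173 -0.0028 -0.0235] tool shift to bore: [-0.0176  0.0004 -0.0235] F [-3.4  0.9 -2.2] grip 80.0
stand ((0.5662689208984375, -0.25031328201293945), (0.09033488482236862, 0.0909300372004509), 21.039350509643555) 0.10577156889782449
```

View pics/w6.png

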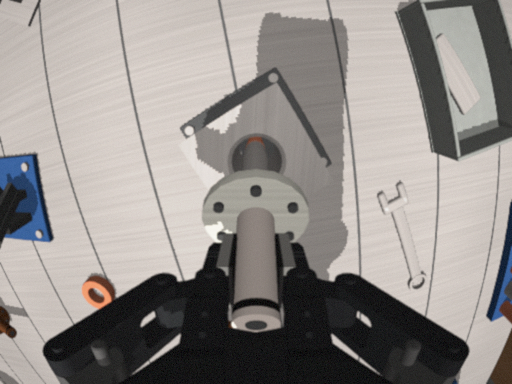

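```bash
python3 -m pendant '[[0,0.006,0,-0.001,0],[0,0.006,0,-0.001,0],[0,0.006,0,-0.001,0],[0,0.006,0,0,0],[0,0.006,0,0,0],[0,0.006,0,0,0],[0,0.006,0,0,0],[0,0.005,0,0,0],[0,0.003,0,0,0],[0,0,0,0,0],[0,0,0,0,0]]'; python3 -c "
from lp import *
look('7')"
```

```text
t: 9.67
eef_pos: [0.5857, -0.2543, 0.3666]
tool_rot: [-0.0, 0.996, -0.091, -0.001]
contact_force: [-7.0, 0.4, 0.8]
gripper_width: 0.231
grasp_force: 79.4
t 9.6667 eef [ 0.5857 -0.2543  0.3666] tilt 6.1 y0 -0.0005 graspS 0.0507 tip [ 0.608  -0.2578  0.0796] res 0.0065 18253
tip rel bore (world) [ 0.0438 -0.0081 -0.0249] tool shift to bore: [-0.0446 -0.0001 -0.0248] F [-7.   0.4  0.8] grip 79.4
stand ((0.5661487579345703, -0.2503002882003784), (0.09070616960525513, 0.09105636924505234), 21.259180068969727) 0.10578971810878053
```

```bash
python3 -m pendant '[[0,-0.005,0,0,0],[0,-0.005,0,0,0],[0,-0.005,0,0,0],[0,-0.002,0,0,0],[0,0,0,0,0],[0,0,0,0,0]]'; python3 - <<'E'
from lp import *
w=look('8')
s,d=bot.read_camera("scene");np.save("s8.npy",d)
cv2.imwrite("pics/c8.png",np.hstack([cv2.copyMakeBorder(cv2.resize(w,(400,300)),0,100,0,0,0),cv2.resize(s[70:210,60:200],(400,400),interpolation=2)]))
E
```

```text
t: 10.22
eef_pos: [0.5691, -0.2512, 0.3671]
tool_rot: [0.0, 0.996, -0.091, 0.001]
contact_force: [0.3, -0.6, -3.4]
gripper_width: 0.231
grasp_force: 76.5
t 10.2167 eef [ 0.5691 -0.2512  0.3671] tilt 4.4 y0 -0.0007 graspS 0.0426 tip [ 0.5885 -0.2541  0.0879] res 0.0058 18391
tip rel bore (world) [ 0.0243 -0.0044 -0.0166] tool shift to bore: [-0.0247  0.0001 -0.0167] F [ 0.3 -0.6 -3.4] grip 76.5
stand ((0.5662986040115356, -0.25037941336631775), (0.09061341732740402, 0.09084104001522064), 21.130334854125977) 0.10577724311809995
```

View pics/c8.png

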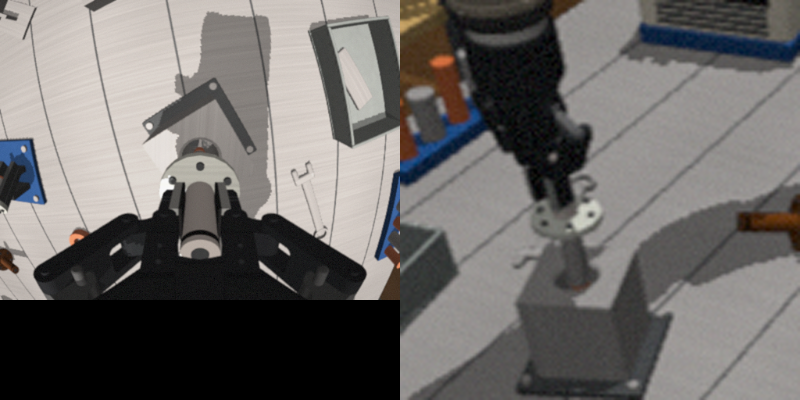

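```bash
cat > tilt.py <<'E'
from h import *
from scipy.optimize import least_squares
def tilt(cams=("scene","top"),zlo=.112,box=.05,cx=(.566,-.2504),f0=.17,e0=.0):
    for c in cams:
        im,d=bot.read_camera(c);P,u,v=cloud(c,d)
        P=P[(np.hypot(P[:,0]-cx[0],P[:,1]-cx[1])<box)&(P[:,2]>zlo)&(P[:,2]<.26)]
        def res(x):
            a=np.array([x[0],x[1],1]);a/=np.linalg.norm(a);q=P-[x[2],x[3],x[4]];s=q@a;r=np.linalg.norm(q-s[:,None]*a,axis=1)
            b=np.where(s<.008,abs(r-.010),np.where(s<.016,abs(r-.032),9));t=np.where((s>.016),abs(r-.011),9)
            f=np.where((r<.034)&(r>.009),np.minimum(abs(s-.016),abs(s-.008)),9);rim=np.hypot(np.maximum(abs(s-.012)-.004,0),r-.032)
            return np.minimum(np.minimum(np.minimum(b,t),np.minimum(f,rim)),.008)
        b=min((least_squares(res,[i,j,cx[0],cx[1],z],loss="soft_l1",f_scale=.002) for i in(-.15,0,.15) for j in(-.15,0,.15) for z in(f0-.012,f0,f0+.012)),key=lambda r:r.cost)
        x=b.x;a=np.array([x[0],x[1],1]);a/=np.linalg.norm(a)
        print(c,len(P),"axis slope deg",np.round(np.degrees(np.arctan(x[:2])),1),"tilt",round(np.degrees(np.arccos(a[2])),1),"tip",np.round(x[2:]-.082*a,4),"tip-bore",np.round(x[2:]-.082*a-[cx[0],cx[1],.105],4),"res",round(np.median(abs(b.fun)),4))
E
python3 -c "
from tilt import *
tilt(f0=.155)"
```

```text
scene 746 axis slope deg [ 7.4 -1.3] tilt 7.5 tip [ 0.5541 -0.248   0.0788] tip-bore [-0.0119  0.0024 -0.0262] res 0.0029
top 335 axis slope deg [1.8 9.2] tilt 9.4 tip [ 0.5578 -0.265   0.0828] tip-bore [-0.0082 -0.0146 -0.0222] res 0.0021
```

```bash
python3 - <<'E'
from lp import *
o=bot.get_obs();m=bot.camera_model("wrist");im,d=bot.read_camera("wrist")
P,u,v=cloud("wrist",d,None,m);q=o["tool_rot"];T=Ro.from_quat([q[1],q[2],q[3],q[0]]).as_matrix();L=(P-o["eef_pos"])@T
print("cam tool", (-(np.array(m["R"]).T@np.array(m["t"]))-o["eef_pos"])@T)
k=(abs(L[:,1]+.0007)<.002)&(L[:,2]<.31)&(abs(L[:,0])<.08)
i=np.argsort(v[k]);A=L[k][i];vv=v[k][i]
for r in np.unique(vv)[::3]:print(r,np.round(np.median(A[vv==r],0)*1000,1))
E
```

```text
cam tool [ 0.07686323 -0.00066236  0.03002287]
132 [ 49.8   0.8 305.4]
135 [ 49.   -0.6 287.4]
138 [ 49.   -0.6 265.2]
141 [ 47.1  -1.  261.1]
144 [ 44.7  -1.  261.6]
147 [ 42.4  -1.  261.1]
150 [ 40.   -1.  260.7]
153 [ 37.6  -1.  261.1]
156 [ 35.2  -1.  260.7]
159 [ 32.9  -1.  260.4]
162 [ 30.4  -1.  261. ]
165 [ 27.9  -1.  261. ]
168 [ 25.4  -1.  261.5]
171 [ 22.9  -1.  261.5]
174 [ 20.6  -1.  261. ]
177 [ 17.6  -1.  263.1]
189 [  2.   -0.6 281.4]
192 [  2.8  -0.6 269.9]
195 [ 23.9  -0.9 195.5]
198 [ 23.8  -0.9 190.2]
201 [ 22.4  -1.2 189. ]
204 [ 20.5  -0.9 189.3]
207 [ 18.7  -0.9 189.2]
210 [ 17.8  -0.9 187. ]
213 [ 16.3  -0.9 186. ]
216 [ 14.2  -0.9 186.7]
219 [ 11.2  -0.9 189.6]
222 [  9.1  -0.9 190. ]
225 [  7.3  -0.9 189.9]
228 [  5.4  -0.7 189.8]
231 [  3.4  -0.7 189.8]
234 [  2.5  -0.9 187.5]
237 [  2.4  -0.9 183.8]
240 [  2.1  -0.9 180.5]
243 [  1.9  -0.7 177.2]
246 [  2.2  -0.7 173.1]
249 [  2.   -0.7 169.9]
252 [  1.9  -0.7 166.8]
255 [  1.5  -0.7 164.2]
258 [  1.9  -0.7 160.5]
261 [  1.2  -0.7 158.7]
264 [  1.3  -0.7 155.6]
267 [  1.2  -0.7 153. ]
270 [  1.   -0.7 150.6]
273 [  1.1  -0.7 147.7]
276 [  0.9  -0.7 145.4]
279 [  0.5  -0.9 143.6]
282 [  1.1  -0.9 140.3]
285 [  0.5  -0.9 138.7]
288 [  0.5  -0.7 136.4]
291 [  0.8  -0.7 133.8]
294 [  0.6  -0.7 131.9]
297 [  0.2  -0.7 130.3]
300 [  0.5  -0.7 127.8]
303 [ -0.   -0.7 126.5]
306 [ -0.   -0.7 124.5]
309 [ -1.6  -0.7 124.5]
312 [ -3.2  -0.7 124.4]
315 [ -4.9  -0.7 124.6]
318 [ -6.   -0.7 123.9]
321 [ -7.8  -0.7 124. ]
324 [ -9.8  -0.7 124.3]
327 [-11.7  -0.7 124.4]
330 [-13.6  -0.7 124.5]
333 [10.9 -0.8 97.6]
336 [11.8 -0.7 95.3]
339 [12.  -0.7 93.8]
342 [12.3 -0.7 92.2]
345 [12.4 -0.7 90.9]
348 [12.2 -0.7 89.8]
351 [12.2 -0.7 88.6]
354 [12.3 -0.7 87.4]
357 [12.  -0.7 86.5]
360 [11.9 -0.8 85.4]
363 [12.2 -0.8 84.1]
366 [12.  -0.8 83.1]
369 [12.2 -0.8 81.9]
372 [12.1 -0.7 80.9]
375 [12.4 -0.5 79.6]
378 [11.9 -0.7 78.9]
381 [12.2 -0.7 77.7]
```

```bash
python3 -m pendant '[[0,0.003,0,0.004,0],[0,0,0,0.007,0],[0,0,0,0.008,0],[0,0,0,0.008,0],[0,0,0,0.008,0],[0,0,0,0.008,0],[0,0,0,0.008,0],[0,0,0,0.005,0],[0,0,0,0.004,0],[0,0,0,0,0],[0,0,0,0,0]]'; cat > prof.py <<'E'
from lp import *
def prof():
    o=bot.get_obs();m=bot.camera_model("wrist");im,d=bot.read_camera("wrist")
    P,u,v=cloud("wrist",d,None,m);q=o["tool_rot"];T=Ro.from_quat([q[1],q[2],q[3],q[0]]).as_matrix();L=(P-o["eef_pos"])@T
    L=L[(abs(L[:,1]+.0007)<.002)&(L[:,2]<.31)&(abs(L[:,0])<.06)]
    t=L[(L[:,2]>.128)&(L[:,2]<.183)&(L[:,0]<.012)&(L[:,0]>-.008)];s=np.polyfit(t[:,2],t[:,0],1)
    f=L[(L[:,2]>.184)&(L[:,2]<.196)&(L[:,0]>.004)];zf=np.median(f[:,2])
    print("tilt",np.degrees(np.arctan(s[0])),"flange top tool z",zf,"underside world z",o["eef_pos"][2]-zf-.008,"eef",np.round(o["eef_pos"],4),"F",np.round(o["contact_force"],1))
E
python3 -c "
from prof import *
prof()"
```

```text
t: 11.38
eef_pos: [0.5721, -0.2517, 0.3068]
tool_rot: [-0.0, 0.996, -0.091, 0.0]
contact_force: [-0.2, -0.5, -2.3]
gripper_width: 0.234
grasp_force: 76.9
tilt 2.1894045987199187 flange top tool z 0.18933936576993154 underside world z 0.1095008166206784 eef [ 0.5721 -0.2517  0.3068] F [-0.2 -0.5 -2.3]
```

4–5 mm to go; lower gently, then release.

```bash
python3 -m pendant '[[0,0,0,0.001,0],[0,0,0,0.001,0],[0,0,0,0.001,0],[0,0,0,0.001,0],[0,0,0,0,0],[0,0,0,0,0]]' 30; python3 -c "
from prof import *
prof()"
```

```text
t: 11.93
eef_pos: [0.5726, -0.2518, 0.3051]
tool_rot: [0.0, 0.996, -0.091, 0.001]
contact_force: [-1.5, 0.6, 11.0]
gripper_width: 0.234
grasp_force: 79.6
tilt 1.3301785893810656 flange top tool z 0.1896820253320516 underside world z 0.10738695516266825 eef [ 0.5726 -0.2518  0.3051] F [-1.5  0.6 11. ]
```

```bash
python3 -m pendant '[[0.03,0,0,0,0],[0.05,0,0,0,0],[0.06,0,0,0,0],[0.07,0,0,0,0],[0.07,0,0,0,0],[0.07,0,0,0,0],[0.07,0,0,0,0],[0.07,0,0,-0.01,0],[0.07,0,0,-0.03,0],[0.07,0,0,-0.04,0],[0.07,0,0,-0.04,0],[0.07,0,0,-0.03,0]]'; python3 -m pendant '[[0.07,-0.03,0,0,0],[0.07,-0.03,0,0,0],[0.07,-0.03,0,0,0],[0.07,0,0,0,0],[0.07,0,0,0,0]]'; python3 - <<'E'
from tilt import *
tilt(f0=.10,zlo=.108)
s,_=bot.read_camera("scene")
cv2.imwrite("pics/c9.png",cv2.resize(s[70:210,60:200],(500,500),interpolation=2))
E
```

```text
t: 12.98
eef_pos: [0.5721, -0.2515, 0.4572]
tool_rot: [0.0, 0.996, -0.091, 0.002]
contact_force: [1.1, -0.6, 1.0]
gripper_width: 0.82
grasp_force: 0.0
t: 13.4
eef_pos: [0.4822, -0.2353, 0.4539]
tool_rot: [0.001, 0.996, -0.091, 0.0]
contact_force: [-0.2, -0.5, 0.5]
gripper_width: 0.817
grasp_force: 0.0
scene 420 axis slope deg [-0.   0.3] tilt 0.3 tip [ 0.5628 -0.2504  0.0143] tip-bore [-0.0032 -0.     -0.0907] res 0.001
top 257 axis slope deg [-0.5  2.2] tilt 2.2 tip [ 0.5646 -0.2546  0.0216] tip-bore [-0.0014 -0.0042 -0.0834] res 0.0016
```

View pics/c9.png

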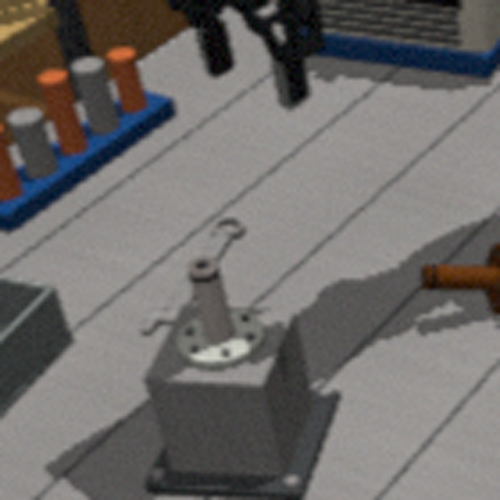

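The picture shows the lance upright, with its flange flat on the stand (flange about (220,340), rear end (205,268) in the crop). The gripper is clear of it.

```bash
python3 -c "
from station import bot
print(bot.hand_in())"
```

```text
the job is handed in; nothing more can be done
None
```

The long lance is parked nose down in the tall stand, flange flat on top and released; I handed the job in at about 13.5 s, and the station gave no verdict.

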